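# Open the child-safe detergent cupboard

## Robot

A 7-joint arm with a two-finger parallel gripper is mounted at the origin on the work surface. World frame = base frame: x ahead of the robot, y to its left, z up, the work surface at z = 0. Lengths are in m, angles in rad, forces in N, time in s.
With the tool pointing down it reaches from about 0.4 to 0.875 m from the base axis. Payload 19.3 kg.
Tool frame: the origin (TCP) lies midway between the tips of the shut fingers; the grasp point (between the pads) lies 19 mm behind it; z points along the fingers, y is the line along which they close (so a half turn about z gives the same grasp; the last joint's range is limited). The gripper opens to 85 mm and grips with 20 to 120 N. Pads are 22 mm wide; open, the fingers measure 114 mm over their backs; the gripper's body (76 mm by 85 mm) begins 54 mm behind the grasp point. The pads swing forward as they close: fully open they stand 13 mm farther back than shut.
Start: joints at [-1.276, 0.521, -0.036, 1.599, 0.021, 1.021, -0.113], TCP at [0.223, 0.584, 0.231] pointing down, gripper open.
Joint ranges: [-2.91, 2.91], [-0.3, 2.13], [-1.5, 1.42], [0.17, 2.43], [-1.26, 4.41], [0.16, 1.93], [-2.52, 2.52]. Speed limits (rad/s): [1.89, 1.89, 2.39, 2.39, 3.01, 3.01, 3.01].

## Interface

Orientations are given as [roll, pitch, yaw] about the fixed x, y, z axes, in that order (R = Rz(yaw) Ry(pitch) Rx(roll)).
In Python, from workcell import * gives the robot as it stands. The module is installed in compiled form; this text tells all that it offers.
- The arm moves only by the tool play_rows, never from a script. Its argument "deltas" is a list of rows, each a list of 7 numbers: the shift along the tool's x, y, z in units of 500 mm (1.0 is 500 mm), then the turn, a rotation vector about the tool's x, y, z in units of 120 degrees (1.0 is 120 degrees), then the closure, from 0 (fully open) to 1 (shut). A call has 1 to 10 rows; each row is the pose to reach, as a shift and turn from the pose commanded when the call began, along the tool's axes at that moment; what a row does not reach only later rows make up. A row lasts 1/10 s, in which the tool goes at most 50 mm and 8.59 degrees, less where a joint would pass 70% of its speed; a pose out of reach is approached as far as the arm can. A call with a number of a shift or a turn outside -1 to 1 is refused whole. A call with a gripper value outside its range is refused whole. The fingers move at their own pace and stop on an object; "newtons" is the grip in N (left out, the last holds). Time passes only in rows, so rows that repeat a pose let the fingers close. It gives the time, the measured TCP pose, the force, the opening and the grip force at its end, in the units of the state.
- observe(): the state, without advancing time (a new reading comes with each control period).
- grab_frame(name): name is "scene" or "top" or "wrist"; returns the picture (400x640x3 uint8, red, green, blue); there is no depth.
- get_calibration(name): a dict with "fovy" (degrees; the focal length in pixels is half the picture's height over the tangent of half this angle, whatever the lens; pixels are square), "cx", "cy" (the principal point, pixels), "xyz" and "rotation" of the camera in the world. Camera axes: x right, y down, z forward; pixel columns grow to the right and rows downward; lengths in m; the calibration is good to about 2 mm. A picture is of the moment at which its call begins: read the wrist's pose just before it. get_calibration takes no time and is no camera call; for the wrist camera it gives the pose at the moment of the call.
- job_done(): hands the job in; it is judged then, once.
The state is a dict: "clock": time; "qpos": joint angles; "qd": joint speeds; "joint_efforts": joint torques, N m; "position": TCP position; "tool_rot": TCP orientation; "force": force on the tool from outside, world axes, zero at the start; "moment": the same for the moment, N m; "grip_width": finger opening in m; "finger_force": force on a finger pad.
Only numpy, scipy, OpenCV 4.12 (cv2) and the standard library are available. Lean on these libraries where they do the work, as an engineer would, in place of code of your own. Each camera call takes 0.05 s, during which the arm holds its last target. There are 200 camera calls.

## Task

The small wooden detergent cupboard on the laundry counter stands ajar, held by its child-safety catch. Reach down through the gap behind the top edge of the door, push the orange catch down and, while it is down, pull the door past it; then swing the door wide open, to at least sixty degrees, and let go of it. Leave the plant, the softener bottle and the bowl where they stand.

Things in the scene. Friction and masses are not known exactly. Their poses are not given: they have to be found in the camera images.
- roof_edge (a point): Middle of the front edge of the roof board of the fixed wooden cupboard (240 deep with its door, 290 wide, 220 high), on its top face, 220 above the counter. Axes of the cupboard: +x runs from front to back (the front faces -x), y along the front, z up. A dark lip hangs under this edge (x 0 to 12, underside 22 below this point). The hinge line is at x = -18, y = +135.
- door (a joint): Door angle in rad: 0 shut, grows as it opens towards the robot, stop at 1.75. It starts ajar at 0.34 to 0.40, and the catch blocks it at about 0.42 until pressed. The hinge has light friction (0.25 N m) and no spring: the door stays where it is left.
- door_hinge (a point): Point on the door's hinge line, at the height of the door's top edge (220 above the counter). Its axes turn with the door: -y runs along the door from the hinge to the free edge, +x is from the outer face through the door into the cupboard, z up. In these axes the plain wooden panel, with no handle to grasp, is 15 thick (x 0 to 15), 270 wide (y 0 to -270) and its top edge is level with this point.
- door_top (a point): Point on the door's top edge, half-way through its thickness, 180 from the hinge line, in line with the catch; same axes as door_hinge.
- catch_pad (a point): Point on top of the orange catch, 30 behind the door's inner face, 180 from the hinge line, 25 below the door's top edge when up; moves with door and catch, axes as door_hinge. The catch is a flat level tongue 40 wide (along the door), running from the inner face 115 into the cupboard under the lip, ending in an upturned barb. About 60 is open above it between door and roof board.
- catch (a joint): How far the orange catch is pressed straight down, in m: 0 up, 0.014 fully down. About 3 N start it, 6 N hold it fully down; it springs back up when left. Its barb clears the lip once it is 0.008 or more down, and must stay down until the door has passed about 0.6 rad, when the barb is out in front of the lip.
- plant_mid (a point): White plant pot with leaves, 84 across, pot 75 high; point at its centre, half-way up the pot.
- softener_mid (a point): Blue softener bottle, 70 across, 170 high; point at its centre, half-way up.
- peg_bowl_mid (a point): Blue ceramic bowl, 120 across, 60 high; point at its centre, half-way up.

How it is judged:
On the way, in this order (a step that is already met when the one before it is completed fails the run):
1. the catch is pressed down while the door is still held ajar (value of joint catch above 0.007 m and value of joint door below 0.55 rad).
2. the door is pulled past the catch (value of joint door above 0.6 rad).
At the end, for the whole second after the job is handed in: The door stands still, open at least 59 degrees (1.03 rad); the catch is let go and back up (less than 3 mm down); the plant, bottle and bowl are upright within 30 mm of where they stood (value of joint door above 1.03 rad and value of joint catch below 0.003 m and velocity of joint door between -0.05 and 0.05 rad/s and distance of each of plant_mid, softener_mid, peg_bowl_mid from where it was at the start of the episode below 0.03 m); the robot touches nothing.
It fails at once if the plant pot is shifted by more than 30 mm or tipped by more than 20 degrees (distance of plant_mid from where it was at the start of the episode above 0.03 m or angle between plant_mid's own z axis and vertical above 0.35 rad).
It fails at once if the softener bottle is shifted by more than 30 mm or tipped by more than 20 degrees (distance of softener_mid from where it was at the start of the episode above 0.03 m or angle between softener_mid's own z axis and vertical above 0.35 rad).
It fails at once if the bowl is shifted by more than 30 mm or tipped by more than 20 degrees (distance of peg_bowl_mid from where it was at the start of the episode above 0.03 m or angle between peg_bowl_mid's own z axis and vertical above 0.35 rad).
It also fails if it takes over 40 s, if anything falls off the work surface, if the arm or the gripper's body presses on something with over 40 N, if the wrist force passes 120 N, or if a joint passes its speed limit or range.

## Working session

There is one attempt and no reset: what is moved stays moved. The work goes in short steps, Python scripts to look and compute and a tool call to move; the robot and the scene stay as the last step left them, time stands still between calls to the robot, and variables do not carry over. Pictures are saved under pics/ and viewed, at most 10 in all, crops included, and the job is handed in when it is done.

Besides the shell and the picture viewer there is one more tool, called as name(argument=value, ...), one argument or row to a line, values as JSON. play_rows: Moves the arm, as the interface text tells. Its arguments: {"type":"object","properties":{"deltas":{"type":"array"},"newtons":{"type":"number"}},"required":["deltas"]}

```bash
mkdir -p pics
python3 - <<'E'
from workcell import *
import cv2
s=observe(); print(s)
for n in("scene","top"):
    c=get_calibration(n); print(n,c)
    cv2.imwrite(f"pics/{n}0.png",grab_frame(n)[:,:,::-1])
E
```

```text
{'clock': 0.0, 'qpos': array([-1.27621504,  0.52205405, -0.0363334 ,  1.59998641,  0.02122503,
        1.02112096, -0.11280345]), 'qd': array([ 3.71461499e-05, -1.64875136e-03,  1.35273978e-03, -5.87002181e-04,
        2.31838342e-05, -9.84059539e-04, -1.06580281e-03]), 'joint_efforts': array([-4.32678862e-04, -9.27074432e+01,  1.97955742e+00, -3.69941854e+01,
        1.78317184e-02,  7.81720824e-03,  1.24726145e-05]), 'position': array([0.22288286, 0.58354514, 0.23070846]), 'tool_rot': array([-3.14041414e+00,  1.03196177e-04,  2.77681591e+00]), 'force': array([0.28487746, 0.38378499, 0.26248803]), 'moment': array([-0.00157034, -0.03997097,  0.02976055]), 'finger_force': 0.0, 'grip_width': 0.08520484613048147}
scene {'fovy': 49.552953660712525, 'cx': 321.5188082164878, 'cy': 200.05511653900777, 'xyz': array([ 1.10818176, -0.49178437,  1.11777145]), 'rotation': array([-2.51305498,  0.00424228,  0.77769756])}
top {'fovy': 47.809272164677324, 'cx': 326.5102972204511, 'cy': 197.56397185054186, 'xyz': array([0.54915123, 0.00378252, 1.155854  ]), 'rotation': array([-3.09256388,  0.0231644 , -1.56004876])}
```

View pics/scene0.png

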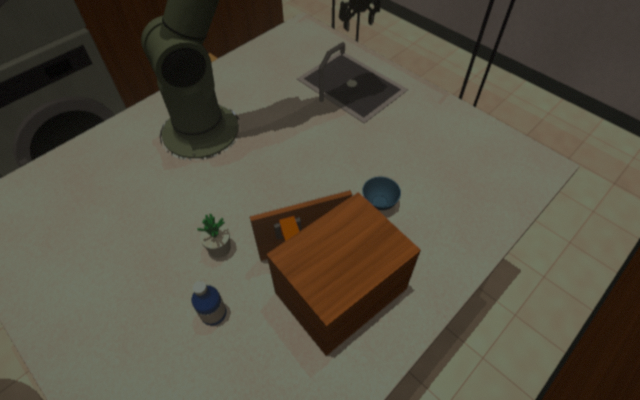

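View pics/top0.png

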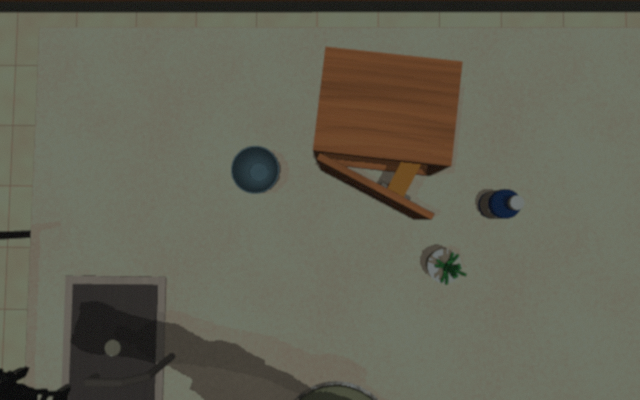

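The views show the cupboard (top: roof corners about (326,47), (461,62), (449,167), (314,151)), with the door ajar from the hinge at (318,155) to its free edge at (432,215). The orange catch is near (402,180), the plant at (440,263), the bottle at (505,203) and the bowl at (255,169).

```bash
cat > h.py <<'E'
from workcell import *
import numpy as np, cv2
from scipy.spatial.transform import Rotation as R
def ray(n,u,v,z,c=None):
    c=c or get_calibration(n); f=200/np.tan(np.radians(c["fovy"]/2))
    d=R.from_euler("xyz",c["rotation"]).apply([(u-c["cx"])/f,(v-c["cy"])/f,1])
    return c["xyz"]+d*(z-c["xyz"][2])/d[2]
def proj(n,p,c=None):
    c=c or get_calibration(n); f=200/np.tan(np.radians(c["fovy"]/2))
    q=R.from_euler("xyz",c["rotation"]).inv().apply(np.array(p)-c["xyz"])
    return np.array([c["cx"]+f*q[0]/q[2],c["cy"]+f*q[1]/q[2]])
E
python3 - <<'E'
from h import *
for p in [(326,47),(461,62),(449,167),(314,151),(318,155),(432,215)]: print(p,ray("top",*p,.22).round(4))
print("plant",ray("top",436,262,.075),"bottle",ray("top",512,203,.17),"bowl",ray("top",255,169,.06))
im=cv2.imread("pics/top0.png")[130:240,300:470]
im=cv2.convertScaleAbs(cv2.resize(im,None,fx=4.5,fy=4.5,interpolation=cv2.INTER_CUBIC),alpha=1.9)
cv2.imwrite("pics/topc.png",im)
E
```

```text
(326, 47) [0.9131 0.0305 0.22  ]
(461, 62) [ 0.8817 -0.2526  0.22  ]
(449, 167) [ 0.6607 -0.2271  0.22  ]
(314, 151) [0.692  0.0531 0.22  ]
(318, 155) [0.6836 0.0447 0.22  ]
(432, 215) [ 0.5609 -0.192   0.22  ]
plant [ 0.45160113 -0.23168382  0.075     ] bottle [ 0.58936401 -0.37486513  0.17      ] bowl [0.67100502 0.20565393 0.06      ]
```

View pics/topc.png

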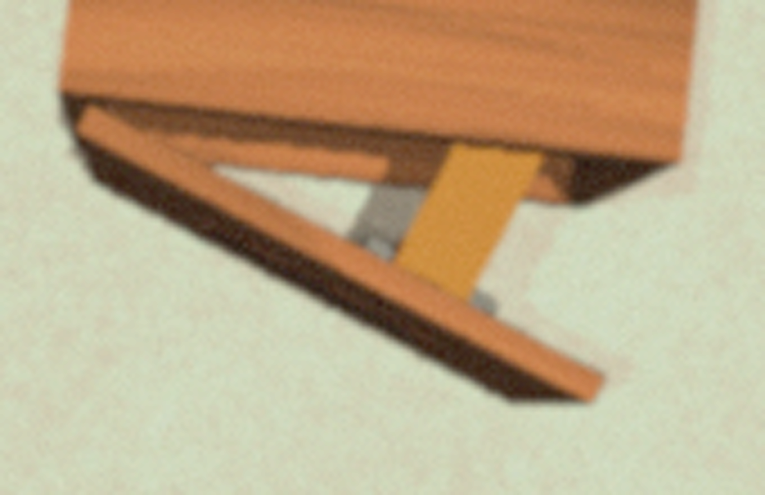

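The crop shows the roof's front edge from (61,93) to (681,160). The door's outer top edge runs from (80,128) to (588,402), its inner free corner is at (605,377), and the catch meets the door between (397,262) and (470,300).

Run:
```python
from h import *
def cp(x,y,z): return ray("top",300+(x+.5)/4.5-.5,130+(y+.5)/4.5-.5,z)
a=cp(61,93,.22);b=cp(681,160,.22);print("front",a,b,np.linalg.norm(a-b))
yv=(a-b)/np.linalg.norm(a-b); yaw=np.arctan2(-yv[0],yv[1]); print("yaw",yaw)
xv=np.array([np.cos(yaw),np.sin(yaw),0]); roof=(a+b)/2
H=roof-.018*xv+.135*yv; print("roof",roof,"hinge",H)
o=cp(588,402,.22); i=cp(605,377,.22); m=cp(80,128,.22)
for n,p in(("outer free",o),("inner free",i),("hinge corner",m)): print(n,p,"in cupboard",(p-roof)@xv,(p-roof)@yv, np.linalg.norm(p-H))
d=H-o; th=np.arctan2(-d[0],d[1]); print("door yaw",th,"angle",yaw-th, th-yaw)
for q in((397,262),(470,300)): print("catch", R.from_euler("z",-th).apply(cp(*q,.195)-H))
for q in((450,147),(545,152)): print("catchfar", R.from_euler("z",-th).apply(cp(*q,.195)-H))
dx=np.array([np.cos(th),np.sin(th),0]);dy=np.array([-np.sin(th),np.cos(th),0])
P=H+.045*dx-.18*dy; P[2]=.195; print("pad",P, "in cupb",(P-roof)@xv,(P-roof)@yv, "proj",proj("top",P),proj("scene",P))
```

```text
front [0.69348621 0.05490471 0.22      ] [ 0.66450158 -0.23109624  0.22      ] 0.2874659104258069
yaw -0.10099967152571547
roof [ 0.67899389 -0.08809576  0.22      ] hinge [0.67469741 0.04803116 0.22      ]
outer free [ 0.552783   -0.18845886  0.22      ] in cupboard -0.11544828862315151 -0.11257723312035192 0.26606513359534756
inner free [ 0.56431014 -0.19621483  0.22      ] in cupboard -0.10319788056710263 -0.11913141807946911 0.26803256613368504
hinge corner [0.67721463 0.04588532 0.22      ] in cupboard -0.015279245444031562 0.13311889393777332 0.0033077281283637556
door yaw -0.47598326947819825 angle 0.37498359795248276 -0.37498359795248276
catch [ 0.01920587 -0.16087104 -0.025     ]
catch [ 0.01928158 -0.19957401 -0.025     ]
catchfar [ 0.07933646 -0.15779803 -0.025     ]
catchfar [ 0.09806873 -0.1985648  -0.025     ]
pad [ 0.63221705 -0.13258007  0.195     ] in cupb -0.042053194701883075 -0.048974030299478145 proj [401.44319446 181.31712557] [288.55502338 226.04994298]
```

play_rows(
  deltas=[
    [0,0,-0.1,0,0,0,1],
    [0,0,-0.2,0,0,0,1],
    [-0.62,-0.52,-0.2,0,0,0,1],
    [-0.62,-0.52,-0.2,0,0,0,1],
    [-0.62,-0.52,-0.2,0,0,0,1],
    [-0.62,-0.52,-0.2,0,0,0,1],
    [-0.62,-0.52,-0.2,0,0,0,1],
    [-0.62,-0.52,-0.2,0,0,0,1],
    [-0.62,-0.52,-0.2,0,0,0,1],
    [-0.62,-0.52,-0.2,0,0,0,1],
  ],
  newtons=40,
)

```text
clock: 1.1
position: [0.4181, 0.2324, 0.3313]
tool_rot: [3.142, -0.0, 2.777]
force: [1.0, 0.6, 0.6]
grip_width: -0.0
finger_force: 0.0
```

```bash
cat >> h.py <<'E'
H=np.array([.6747,.0480,.22]); YAW=-.101
def door(a,x,y,z):  # door angle, point in door axes -> world, tool yaw
    th=YAW-a; p=H+R.from_euler("z",th).apply([x,y,z]); return p,th+np.pi
def rows(targets):
    s=observe(); R0=R.from_euler("xyz",s["tool_rot"])
    for p,yw in targets:
        d=R0.inv().apply(p-s["position"])/.5
        w=(R0.inv()*R.from_euler("xyz",[np.pi,0,yw])).as_rotvec()/np.radians(120)
        print(np.r_[d,w].round(3).tolist())
E
python3 - <<'E'
from h import *
print(door(.375,.038,-.18,.07)); rows([door(.375,.038,-.18,.07)])
E
```

```text
(array([ 0.62599478, -0.12940293,  0.29      ]), 2.665592653589793)
[-0.647, -0.528, 0.083, 0.0, -0.0, 0.053]
```

play_rows(
  deltas=[
    [-0.65,-0.53,0.08,0,0,0.053,1],
    [-0.65,-0.53,0.08,0,0,0.053,1],
    [-0.65,-0.53,0.08,0,0,0.053,1],
    [-0.65,-0.53,0.08,0,0,0.053,1],
    [-0.65,-0.53,0.08,0,0,0.053,1],
    [-0.65,-0.53,0.08,0,0,0.053,1],
    [-0.65,-0.53,0.08,0,0,0.053,1],
    [-0.65,-0.53,0.08,0,0,0.053,1],
    [-0.65,-0.53,0.08,0,0,0.053,1],
    [-0.65,-0.53,0.08,0,0,0.053,1],
  ],
)

```text
clock: 2.1
position: [0.6268, -0.1327, 0.29]
tool_rot: [-3.139, -0.001, 2.662]
force: [-0.4, 0.3, -0.3]
grip_width: -0.0001
finger_force: 0.0
```

Run:
```python
from h import *
s=observe(); print(s["position"],s["tool_rot"],s["force"])
c=get_calibration("wrist"); im=grab_frame("wrist")[:,:,::-1]
for p in [door(.375,.015,-.16,-.025),door(.375,.015,-.2,-.025),door(.375,.015,-.27,0),door(.375,0,-.27,0),door(.375,.038,-.18,-.025)]: print(proj("wrist",p[0],c).round(1))
cv2.imwrite("pics/w1.png",cv2.convertScaleAbs(im,alpha=1.7))
rows([door(.375,.038,-.18,-.015)])
```

```text
[ 0.62679747 -0.13271059  0.2899965 ] [-3.13946551e+00 -8.42846406e-04  2.66170839e+00] [-0.42150641  0.3390933  -0.25561235]
[351.8 169. ]
[301.1 169.1]
[200.5 176.5]
[198.  155.5]
[326.4 196.9]
[0.002, 0.002, 0.171, -0.001, -0.001, -0.001]
```

View pics/w1.png

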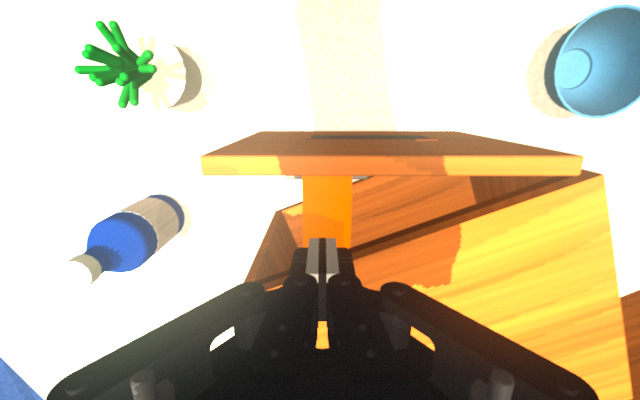

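The wrist picture shows the fingertips centred over the orange catch (columns 303–352, predicted 301–352), with the door's inner edge at row 175 as predicted. I'll descend now.

play_rows(
  deltas=[
    [0,0,0.06,0,0,0,1],
    [0,0,0.12,0,0,0,1],
    [0,0,0.17,0,0,0,1],
    [0,0,0.18,0,0,0,1],
    [0,0,0.19,0,0,0,1],
    [0,0,0.195,0,0,0,1],
    [0,0,0.2,0,0,0,1],
    [0,0,0.2,0,0,0,1],
  ],
)

```text
clock: 2.95
position: [0.6271, -0.1288, 0.192]
tool_rot: [3.141, 0.001, 2.666]
force: [0.5, 2.4, 3.2]
grip_width: -0.0001
finger_force: 1.7
```

play_rows(
  deltas=[
    [0,0,0.008,0,0,0,1],
    [0,0,0.016,0,0,0,1],
    [0,0,0.016,0,0,0,1],
  ],
)

```text
clock: 3.25
position: [0.6268, -0.129, 0.183]
tool_rot: [3.141, 0.0, 2.666]
force: [2.0, 2.7, 5.1]
grip_width: 0.0001
finger_force: 2.5
```

Run:
```python
from h import *
s=observe(); print(s["position"],s["tool_rot"],s["force"])
z=s["position"][2]-.22
rows([door(a,x,-.18,z) for a,x in((.375,.038),(.375,.026),(.45,.026),(.55,.026),(.65,.026),(.75,.026),(.85,.026),(.95,.026),(1.05,.026),(1.15,.026),(1.25,.026),(1.3,.026))])
```

```text
[ 0.62683695 -0.12897039  0.18302517] [3.14135950e+00 1.97508004e-04 2.66589807e+00] [1.99034015 2.73571669 5.0684461 ]
[0.001, -0.002, -0.0, 0.0, 0.0, 0.0]
[0.025, -0.002, -0.0, 0.0, 0.0, 0.0]
[0.052, -0.004, -0.0, 0.0, 0.0, 0.036]
[0.089, -0.005, -0.0, 0.0, 0.0, 0.084]
[0.125, -0.002, -0.0, 0.0, 0.0, 0.131]
[0.161, 0.004, -0.0, 0.0, 0.0, 0.179]
[0.195, 0.015, -0.0, 0.0, 0.0, 0.227]
[0.229, 0.028, -0.0, 0.0, 0.0, 0.275]
[0.261, 0.045, -0.0, 0.0, 0.0, 0.322]
[0.292, 0.065, -0.0, 0.0, 0.0, 0.37]
[0.32, 0.088, -0.0, 0.0, 0.0, 0.418]
[0.333, 0.1, -0.0, 0.0, 0.0, 0.442]
```

play_rows(
  deltas=[
    [0.012,-0.002,0.003,0,0,0,1],
    [0.025,-0.002,0.003,0,0,0,1],
    [0.038,-0.003,0.003,0,0,0.018,1],
    [0.052,-0.004,0.003,0,0,0.036,1],
    [0.07,-0.005,0.003,0,0,0.06,1],
    [0.089,-0.005,0.003,0,0,0.084,1],
    [0.107,-0.004,0.003,0,0,0.107,1],
    [0.125,-0.002,0.003,0,0,0.131,1],
    [0.143,0.001,0.003,0,0,0.155,1],
    [0.161,0.004,0.003,0,0,0.179,1],
  ],
)

```text
clock: 4.25
position: [0.5558, -0.0907, 0.1821]
tool_rot: [3.141, 0.001, 2.288]
force: [3.4, 0.9, 4.4]
grip_width: -0.0003
finger_force: 2.6
```

Run:
```python
from h import *
s=observe(); print(s["position"],s["tool_rot"],s["force"])
cv2.imwrite("pics/top2.png",cv2.convertScaleAbs(cv2.resize(grab_frame("top")[80:300,250:550,::-1],None,fx=2.5,fy=2.5),alpha=1.6))
z=s["position"][2]-.22
rows([door(a,x,-.18,z) for a,x in((.75,.026),(.85,.026),(.95,.026),(1.05,.026),(1.15,.026),(1.25,.026),(1.3,.026),(1.3,.06),(1.3,.1))])
```

```text
[ 0.55579512 -0.09071257  0.18208414] [3.14137439e+00 7.95546709e-04 2.28831218e+00] [3.43495899 0.87254425 4.35374574]
[-0.003, 0.002, -0.0, 0.0, -0.0, -0.002]
[0.033, -0.002, -0.0, 0.0, -0.0, 0.045]
[0.07, -0.002, -0.0, 0.0, -0.0, 0.093]
[0.106, 0.002, -0.0, 0.0, -0.0, 0.141]
[0.141, 0.009, -0.0, 0.0, -0.0, 0.189]
[0.176, 0.02, -0.0, -0.0, -0.0, 0.236]
[0.193, 0.027, -0.0, -0.0, -0.0, 0.26]
[0.135, -0.009, -0.0, -0.0, -0.0, 0.26]
[0.066, -0.05, -0.0, -0.0, -0.0, 0.26]
```

View pics/top2.png

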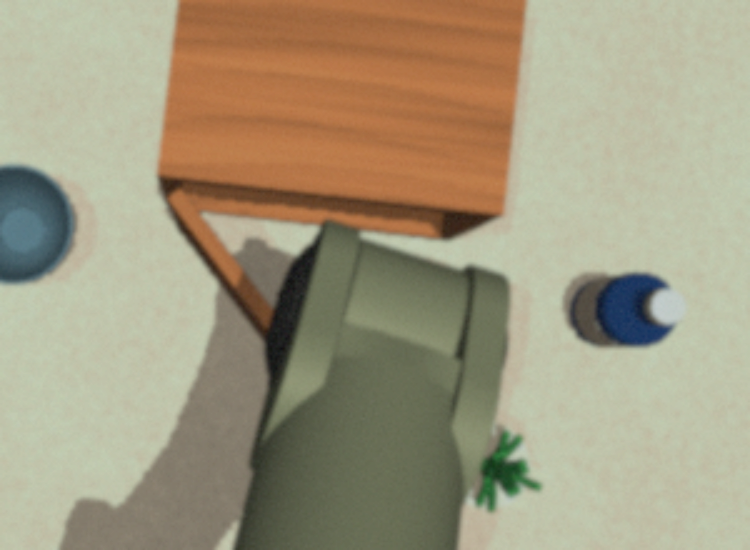

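The door now stands well past 0.6 rad, its panel running from (175,190) to (268,330) in the crop. Nothing else has moved, so I'll carry on along the arc.

play_rows(
  deltas=[
    [0.016,0,0,0,0,0.023,1],
    [0.033,-0.002,0,0,0,0.045,1],
    [0.052,-0.002,0,0,0,0.07,1],
    [0.07,-0.002,0,0,0,0.093,1],
    [0.088,0,0,0,0,0.117,1],
    [0.106,0.002,0,0,0,0.141,1],
    [0.124,0.005,0,0,0,0.165,1],
    [0.141,0.009,0,0,0,0.189,1],
    [0.16,0.015,0,0,0,0.213,1],
    [0.172,0.019,0,0,0,0.23,1],
  ],
)

```text
clock: 5.3
position: [0.5058, -0.0195, 0.1819]
tool_rot: [-3.141, 0.0, 1.807]
force: [-0.5, -1.9, 5.5]
grip_width: 0.0001
finger_force: 2.7
```

Run:
```python
from h import *
s=observe(); print(s["position"],s["tool_rot"],s["force"])
rows([door(1.25,.04,-.18,-.025),door(1.25,.045,-.18,.09)])
```

```text
[ 0.50584475 -0.0195497   0.18187699] [-3.14107631e+00  2.57335389e-04  1.80690033e+00] [-0.48239074 -1.86524624  5.47721347]
[-0.022, -0.001, -0.026, -0.0, 0.0, 0.008]
[-0.032, -0.002, -0.256, -0.0, 0.0, 0.008]
```

play_rows(
  deltas=[
    [0,0,-0.02,0,0,0,1],
    [-0.004,0,-0.04,0,0,0,1],
    [-0.02,0,-0.1,0,0,0,1],
    [-0.03,0,-0.17,0,0,0,1],
    [-0.03,0,-0.25,0,0,0,1],
    [-0.03,0,-0.33,0,0,0,1],
    [-0.03,0,-0.4,0,0,0,1],
    [-0.12,0,-0.4,0,0,0,1],
    [-0.22,0,-0.4,0,0,0,1],
    [-0.3,0,-0.4,0,0,0,1],
  ],
)

```text
clock: 6.3
position: [0.5416, -0.1684, 0.383]
tool_rot: [3.141, 0.001, 1.809]
force: [0.2, 1.0, 0.2]
grip_width: -0.0
finger_force: 0.0
```

Run:
```python
from h import *
s=observe(); print(s["position"],s["force"])
for n in("scene",): cv2.imwrite(f"pics/{n}3.png",cv2.convertScaleAbs(grab_frame(n)[:,:,::-1],alpha=1.6))
c=get_calibration("wrist"); cv2.imwrite("pics/w3.png",cv2.convertScaleAbs(grab_frame("wrist")[:,:,::-1],alpha=1.4))
for a in(1.1,1.25): print(a,proj("scene",door(a,0.0,-.27,0)[0]).round(),proj("wrist",door(a,0.0,-.27,0)[0],c).round())
```

```text
[ 0.54157649 -0.16840741  0.38302602] [0.1613896  1.0353588  0.20937692]
1.1 [258. 158.] [225.  14.]
1.25 [266. 149.] [218. -40.]
```

View pics/scene3.png

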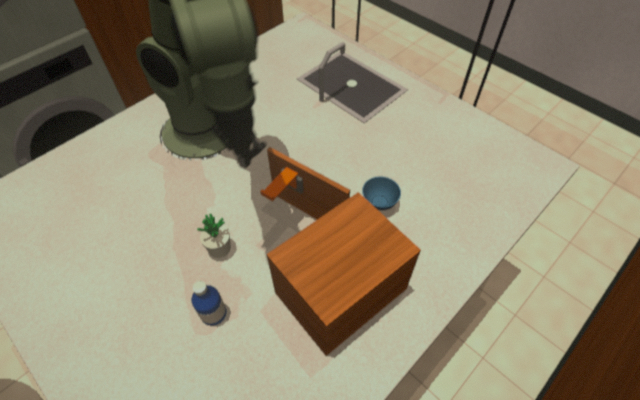

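View pics/w3.png

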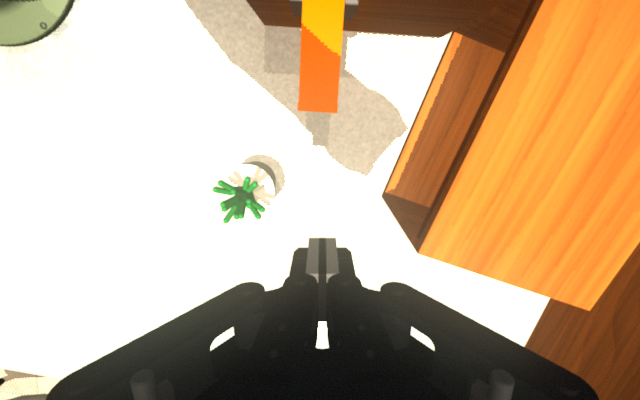

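The scene picture shows the door's free corner at (268,150). That matches my prediction for 1.25 rad, (266,149). The catch is up, the plant, bottle and bowl are in place, and the gripper is clear of everything.

```bash
python3 -c "
from workcell import *
print(job_done())"
```

```text
the job is handed in; nothing more can be done
None
```

I pressed the catch, pulled the door past it and swung it open to about 1.25 rad (72°). I then let go with the gripper clear, saw the plant, bottle and bowl still in place, and handed the job in; no verdict came back.

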